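# Lock the control box with its quarter-turn fastener

### The job

Take the orange quarter-turn fastener out of its black holder, put its crossbar straight down through the slot in the control box's cover, press it in against the spring, give it a quarter turn clockwise (seen from above) and let it spring up into its locked detent, with the wing in line with the red marks, then let go. How deep it must go differs from box to box, so go by feel and never force it: more than 35 N on it spoils it. Leave the screwdrivers, the circuit board and the blue shell where they lie.

Things in the scene. Friction and masses are not known exactly. Their poses are not given: they have to be found in the camera images.
- fastener: Loose quarter-turn fastener, 88 mm high, about 0.08 kg, upright in the holder. Origin: centre of its underside, z up its shaft. Steel crossbar 36 (x) x 12 (y) mm, z = 0 to 18; shaft 11.6 mm thick; orange disc 28 mm across, z = 53 to 59; orange wing grip 36 (x) x 12 (y) mm, z = 58 to 88, in line with the crossbar: pinch it across its 12 mm from above. A half turn makes no difference.
- holder: Fixed black block 70 x 46 x 24 mm. Origin: centre of its underside. A pocket along its x, 40 x 16 mm and 16 mm deep, holds the crossbar, so the fastener's underside stands 8 mm above the table.
- control_box: Fixed grey control box 140 (x) x 110 (y) x 75 mm high, flat aluminium cover. Origin: centre of its underside; x lies along the slot and two black marks, y along two red (locked) marks. Inside hangs a steel receptacle with the same slot, 0.5 to 17.5 mm below the cover: a hidden amount, different each time. Connectors stick out 10 mm at its +x end.
- slot (a point): Centre of the slot at the cover's upper face, 75 mm above the table; axes as the control box. Slot 39 (x) x 14.5 (y) mm; cover 3 mm thick. The crossbar's underside meets the receptacle's spring 21.5 to 38.5 mm below this point (hidden). The spring gives 1.5 N per mm; the bar can turn after 7.5 mm of it (11 N); a hard stop comes at 9.5 mm (14 N). 12 to 14 N is right.
- red_mark (a point): Middle of one of the two red marks on the cover, 30 mm from the slot's centre along the box's +y. The bar turns only clockwise seen from above; stops bar the other way and turning past 90 degrees. At 90 degrees (wing along the red marks, play 0.11 rad) a notch 4.5 mm deep lets it spring up and locks it: its underside is then 24.5 to 41.5 mm below the cover's face. Short of that it jams.
- driver_2: Loose blue screwdriver lying on the bench, a bystander. 137 mm long.
- driver_0: Loose red screwdriver lying on the bench, a bystander. 182 mm long.
- board_0: Loose green circuit board 50 x 72 mm, a bystander.
- blue_shell: Loose light-blue plastic shell 53 x 103 x 26 mm, a bystander.
Things that resemble listed ones, but are neither listed nor needed, are in the scene too. There is more than one size of the fastener; the one meant has the size given above.

How it is judged:
By the outcome, as a careful person would: the job done as asked, in the order asked, and still so for the second after the job is handed in, with the robot touching nothing.
It also fails if it takes over 64 s, if anything falls off the work surface, if the arm or the gripper's body presses on something with over 40 N, if the wrist force passes 120 N, or if a joint passes its speed limit or range.

### The arm

A 6-joint arm with a two-finger parallel gripper is mounted at the origin on a cart in front of the work surface, level with it; the furniture and walls round the work are solid. World frame = base frame: x ahead of the robot, y to its left, z up, the work surface at z = 0. Lengths are in m, angles in rad, forces in N, time in s.
With the tool pointing down it reaches from about 0.35 to 0.775 m from the base axis. Payload 7.3 kg.
Tool frame: the origin (TCP) lies at the centre of the arm's flange, where the gripper is bolted on; the fingertips stand 178 mm ahead of it and the grasp point (between the pads) lies 159 mm ahead of it (tip_extent is the distance from the TCP to the fingertips, in m); z points along the fingers, y is the line along which they close (so a half turn about z gives the same grasp; the last joint's range is limited). The gripper opens to 92 mm and grips with 3 to 60 N. Pads are 19 mm wide; open, the fingers measure 130 mm over their backs; the gripper's body (75 mm by 190 mm) begins 47 mm behind the grasp point.
Start: joints at [0.954, 0.342, 1.524, -0, 1.275, -0.146], TCP at [0.238, 0.468, 0.405] pointing down, gripper open.
Joint ranges: [-2.53, 2.53], [-0.77, 2.02], [0.04, 2.7], [-1, 4.14], [0.28, 2.66], [-3.11, 3.11]. Speed limits (rad/s): [2.57, 2.57, 3.14, 3.14, 3.14, 3.14].

### API

Orientations are given as [roll, pitch, yaw] about the fixed x, y, z axes, in that order (R = Rz(yaw) Ry(pitch) Rx(roll)).
In Python, from cell import * gives the robot as it stands.
- The arm moves only by the tool arm_command, never from a script. Its arguments are lists of equal length, an entry for each row: "xyz": the shift along the world's x, y, z in mm, a list of three; "spin": the turn about the world's z in degrees. In form: {"xyz": [[tx, ty, tz], ...], "spin": [spin, ...]}. A call has 1 to 20 rows; each row shifts and turns the commanded pose from where the row before left it; what a row does not reach is not made up. A row lasts 1/10 s, in which the tool goes at most 50 mm and 8.59 degrees, less where a joint would pass 70% of its speed; a pose out of reach is approached as far as the arm can. A call with a gripper value outside its range is refused whole. "jaw" is the opening, from -1 (shut) to 1 (fully open), set as the call begins (left out, the last holds). The fingers move at their own pace and stop on an object; "squeeze" is the grip in N (left out, the last holds). Time passes only in rows, so rows that do not move let the fingers close. It gives the time, the measured TCP pose, the force, the opening and the grip force at its end, in the units of the state.
- observe(): the state, without advancing time (a new reading comes with each control period).
- read_camera(name): name is "scene" or "top"; returns a dict with "img" (384x512x3 uint8, red, green, blue), "depth" (384x512 float32, m along the optical axis (not along the pixel's ray), 0 where there is no reading), "fx", "fy", "cx", "cy" (pixels), "world_from_camera" (4x4, takes a point from camera to world coordinates). Camera axes: x right, y up, looking along -z (the intrinsics and any distortion apply to the point x, -y, -z); pixel columns grow to the right and rows downward; lengths in m; the calibration is good to about 2 mm. A picture is of the moment at which its call begins.
- hand_in(): hands the job in; it is judged then, once.
The state is a dict: "time": time; "qpos": joint angles; "qvel": joint speeds; "joint_efforts": joint torques, N m; "tool_pos": TCP position; "tool_rot": TCP orientation; "contact_force": force on the tool from outside, world axes, zero at the start; "torque": the same for the moment, N m; "opening": finger opening in m; "grip_force": force on a finger pad.
Only numpy, scipy, OpenCV 4.12 (cv2) and the standard library are available. Lean on these libraries where they do the work, as an engineer would, in place of code of your own. Each camera call takes 0.05 s, during which the arm holds its last target. There are 200 camera calls.

## Working session

There is one attempt and no reset: what is moved stays moved. The work goes in short steps, Python scripts to look and compute and a tool call to move; the robot and the scene stay as the last step left them, time stands still between calls to the robot, and variables do not carry over. Pictures are saved under pics/ and viewed, at most 10 in all, crops included, and the job is handed in when it is done.

Besides the shell and the picture viewer there is one more tool, called after "Call:" as name(argument=value, ...) on one line, values as JSON. arm_command: Moves the arm, as the interface text tells. Its arguments: {"type":"object","properties":{"xyz":{"type":"array","items":{"type":"array","items":{"type":"number"}}},"spin":{"type":"array","items":{"type":"number"}},"jaw":{"type":"number"},"squeeze":{"type":"number"}},"required":["xyz","spin"]}

```bash
mkdir -p pics; cat > h.py <<'E'
from cell import *
import numpy as np, cv2
def pt(c,u,v,z=None):
    """pixel -> world: by depth, or on plane z"""
    T=c["world_from_camera"]
    d=np.array([(u-c["cx"])/c["fx"],-(v-c["cy"])/c["fy"],-1.])
    o=T[:3,3]; r=T[:3,:3]@d
    if z is None: return o+r*c["depth"][int(round(v)),int(round(u))]
    return o+r*(z-o[2])/r[2]
def save(n,img): cv2.imwrite("pics/"+n,cv2.cvtColor(img,cv2.COLOR_RGB2BGR))
E
python3 - <<'E'
from h import *
import pickle
for n in("scene","top"):
    c=read_camera(n); save(n+"1.png",c["img"]); pickle.dump(c,open(n+".pkl","wb"))
    print(n,c["world_from_camera"].round(3).tolist(),c["fx"],[k for k in c])
s=observe();print(s)
E
```

```text
scene [[0.83, 0.345, -0.439, 0.104], [-0.558, 0.488, -0.672, -0.757], [-0.018, 0.802, 0.597, 0.702], [0.0, 0.0, 0.0, 1.0]] 359.769467881899 ['img', 'depth', 'fx', 'fy', 'cx', 'cy', 'world_from_camera']
top [[0.006, 0.982, -0.19, 0.334], [-1.0, 0.009, 0.016, -0.033], [0.018, 0.19, 0.982, 1.251], [0.0, 0.0, 0.0, 1.0]] 450.58701949677913 ['img', 'depth', 'fx', 'fy', 'cx', 'cy', 'world_from_camera']
{'time': 0.1, 'qpos': array([ 9.54001072e-01,  3.42674432e-01,  1.52487361e+00,  4.95817132e-06,
        1.27539829e+00, -1.45972235e-01]), 'qvel': array([-0.00152357, -0.00239965, -0.00384915,  0.00209127,  0.00118839,
        0.00012263]), 'joint_efforts': array([ 1.47183295e-03, -4.32004523e+01, -2.44693261e+01,  7.19401357e-02,
        5.26549341e-02, -8.42827581e-05]), 'tool_pos': array([0.23805744, 0.46781048, 0.40411991]), 'tool_rot': array([-3.14025406e+00, -2.01589710e-04,  2.67076805e+00]), 'contact_force': array([ 0.4159095 , -1.04730615, -1.07371286]), 'torque': array([-0.00122089, -0.00896161, -0.02017504]), 'grip_force': 0.0, 'opening': 0.0920812905161787}
```

View pics/top1.png

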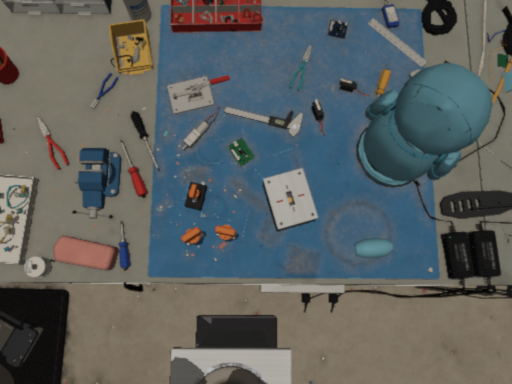

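View pics/scene1.png

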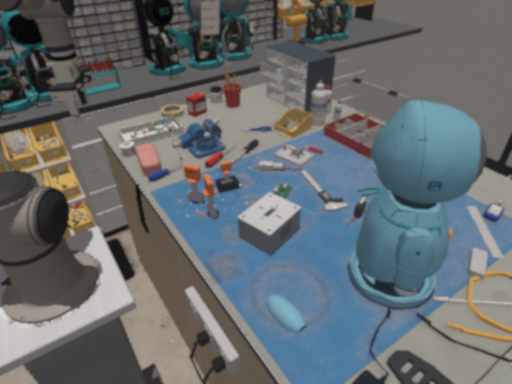

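The top view shows orange candidates at (196,192) in a black block, plus (192,236) and (227,232) which have no holder. The box is at (290,199) and the light-blue shell at (374,247). The next step is one enlarged crop from both views to confirm which fastener is meant.

```bash
python3 - <<'E'
from h import *
import pickle
t=pickle.load(open("top.pkl","rb"));s=pickle.load(open("scene.pkl","rb"))
a=cv2.resize(t["img"][160:260,170:330],(800,500)[:2],interpolation=cv2.INTER_CUBIC)
b=cv2.resize(s["img"][150:260,170:310],(764,600),interpolation=cv2.INTER_CUBIC)
save("top_c.png",a);save("scene_c.png",b)
for n,c in(("top",t),("scene",s)):
    hsv=cv2.cvtColor(c["img"],cv2.COLOR_RGB2HSV)
    m=cv2.inRange(hsv,(5,150,100),(18,255,255))
    k,l,st,ce=cv2.connectedComponentsWithStats(m)
    for i in range(1,k):
        if st[i,4]>25:
            u,v=ce[i]; 
            if 150<u<350 and 120<v<300: 
              P=np.array([pt(c,x,y) for y,x in np.argwhere(l==i)])
              print(n,st[i],ce[i].round(1),P.mean(0).round(3),np.percentile(P[:,2],[2,50,98]).round(3))
E
```

```text
top [189 184   8  14  71] [192.1 190.4] [0.559 0.104 0.091] [0.027 0.095 0.1  ]
top [216 225  19  15 198] [225.  231.7] [0.448 0.014 0.123] [0.08  0.123 0.13 ]
top [182 227  18  15 132] [190.2 233.8] [0.442 0.1   0.131] [0.084 0.125 0.13 ]
top [190 235  10   9  50] [194.9 239.4] [0.432 0.094 0.08 ] [0.02  0.082 0.089]
scene [222 163   8  10  60] [225.6 167. ] [0.555 0.099 0.082] [0.066 0.082 0.096]
scene [185 165  14  18 183] [191.9 173.2] [0.437 0.094 0.106] [0.081 0.106 0.128]
scene [204 176  11  19 117] [208.3 186.6] [0.443 0.001 0.109] [0.083 0.111 0.128]
```

View pics/top_c.png

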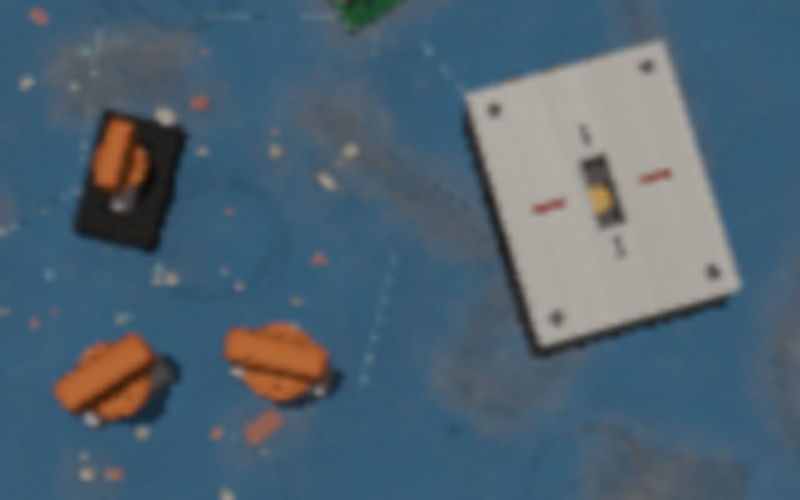

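View pics/scene_c.png

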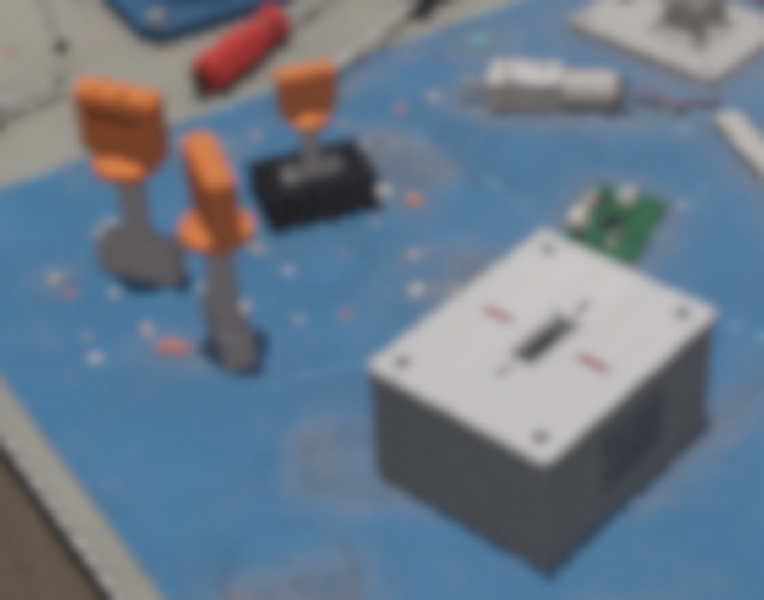

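The holder fastener at (192,190) has its wing top at about 96 mm, which is 8 + 88, so it is the one meant. The two at (225,232) and (191,235) are about 130 mm tall, larger decoys. The box slot is at about (291,198) and the red marks are at (280,201) and (301,195). Next I measure precisely.

```bash
cat > meas.py <<'E'
from h import *
import pickle
t=pickle.load(open("top.pkl","rb"));s=pickle.load(open("scene.pkl","rb"))
def rect(name,c,mask,roi,z):
    m=np.zeros_like(mask);u0,u1,v0,v1=roi;m[v0:v1,u0:u1]=mask[v0:v1,u0:u1]
    n,l,st,ce=cv2.connectedComponentsWithStats(m); i=1+np.argmax(st[1:,4])
    co=max(cv2.findContours((l==i).astype(np.uint8),cv2.RETR_EXTERNAL,cv2.CHAIN_APPROX_NONE)[0],key=len)[:,0]
    P=np.array([pt(c,u,v,z)[:2]*1000 for u,v in co],np.float32)
    (x,y),(w,h),a=cv2.minAreaRect(P)
    if w<h: w,h,a=h,w,a+90
    M=cv2.moments(co)
    print(name,"ctr %.1f %.1f size %.1f %.1f long axis deg %.1f"%(x,y,w,h,(a+90)%180-90))
for n,c,rb,rh,rw in(("top",t,(255,325,165,235),(180,215,178,215),(185,205,180,205)),("scene",s,(235,305,185,255),(213,245,172,195),(217,235,158,178))):
    img=c["img"];hsv=cv2.cvtColor(img,cv2.COLOR_RGB2HSV)
    white=cv2.inRange(hsv,(0,0,140),(180,60,255))
    rect(n+" cover",c,cv2.morphologyEx(white,cv2.MORPH_CLOSE,np.ones((5,5))),rb,.075)
    blk=cv2.inRange(hsv,(0,0,0),(180,255,60)); org=cv2.inRange(hsv,(3,130,60),(20,255,255))
    rect(n+" holder",c,cv2.morphologyEx(blk|org,cv2.MORPH_CLOSE,np.ones((5,5))) if n=="top" else blk,rh,.024)
    D=c["depth"];vv,uu=np.nonzero(org[rw[2]:rw[3],rw[0]:rw[1]]);vv+=rw[2];uu+=rw[0]
    P=np.array([pt(c,u,v) for u,v in zip(uu,vv)])
    Q=P[P[:,2]>.090][:,:2]*1000
    (x,y),(w,h),a=cv2.minAreaRect(Q.astype(np.float32));print(n,"wing depth",len(Q),x,y,w,h,a,Q.mean(0))
    red=cv2.inRange(hsv,(170,90,60),(180,255,255))|cv2.inRange(hsv,(0,90,60),(4,255,255))
    k,l,st,ce=cv2.connectedComponentsWithStats(red)
    for i in range(1,k):
        u,v=ce[i]
        if rb[0]<u<rb[1] and rb[2]<v<rb[3]: print(n," red",ce[i].round(1),st[i,4],(pt(c,u,v,.075)*1000).round(1))
    g=cv2.cvtColor(img,cv2.COLOR_RGB2GRAY)
    roi=(282,300,185,212) if n=="top" else (262,282,205,222)
    yel=cv2.inRange(g,0,110)|cv2.inRange(hsv,(12,90,90),(35,255,255))
    rect(n+" slot",c,yel,roi,.075)
E
python3 meas.py
```

```text
top cover ctr 545.2 -154.3 size 140.2 109.4 long axis deg 16.6
top holder ctr 556.9 100.9 size 70.7 48.1 long axis deg -12.7
top wing depth 62 558.0604248046875 103.97691345214844 12.173752784729004 35.083518981933594 78.27015686035156 [558.09376915 103.73341098]
top  red [299.5 195. ] 2 [ 552.4 -179.6   75. ]
top  red [302.5 194. ] 2 [ 555.1 -187.7   75. ]
top  red [278. 201.] 3 [ 535.7 -122.3   75. ]
top  red [281. 200.] 1 [ 538.4 -130.3   75. ]
top slot ctr 544.7 -154.5 size 36.4 12.7 long axis deg 17.8
scene cover ctr 555.9 -127.4 size 180.9 155.8 long axis deg 16.3
scene holder ctr 550.0 88.7 size 65.8 62.3 long axis deg -14.2
scene wing depth 25 555.1990356445312 101.34803009033203 11.11197280883789 24.97172737121582 49.59965896606445 [555.3612299  100.02982277]
scene slot ctr 541.7 -154.9 size 24.7 6.8 long axis deg 13.7
```

Call:
arm_command(xyz=[[20,-23,0],[27,-31,-5],[27,-31,-5],[27,-31,-5],[27,-31,-5],[27,-31,-5],[27,-31,-5],[27,-31,-5],[27,-31,-5],[27,-31,-5],[27,-31,-5],[20,-22,-5],[10,-10,-5],[0,0,0],[0,0,0]], spin=[1,1,1,1,1,1,1,1,1,1,1,2,2,0,0], jaw=1)

```text
time: 1.6
tool_pos: [0.5578, 0.1031, 0.3443]
tool_rot: [3.142, -0.001, 2.931]
contact_force: [-0.3, 0.7, -0.1]
opening: 0.0922
grip_force: 0.0
```

Call:
arm_command(xyz=[[0,0,-15],[0,0,-20],[0,0,-20],[0,0,-15],[0,0,-10],[0,0,-8],[0,0,-6],[0,0,-1],[0,0,0]], spin=[0,0,0,0,0,0,0,0,0], jaw=0.0)

```text
time: 2.5
tool_pos: [0.5582, 0.103, 0.25]
tool_rot: [3.141, 0.0, 2.933]
contact_force: [0.4, 0.5, 0.9]
opening: 0.0458
grip_force: 0.0
```

Call:
arm_command(xyz=[[0,0,0],[0,0,0],[0,0,0],[0,0,0],[0,0,0],[0,0,0],[0,0,0],[0,0,0],[0,0,0],[0,0,0]], spin=[0,0,0,0,0,0,0,0,0,0], jaw=-1, squeeze=25)

```text
time: 3.5
tool_pos: [0.5582, 0.1029, 0.2498]
tool_rot: [3.141, 0.0, 2.933]
contact_force: [-0.7, -1.2, 2.0]
opening: 0.0119
grip_force: 25.0
```

Call:
arm_command(xyz=[[0,0,5],[0,0,15],[0,0,20],[0,0,25],[0,0,25],[0,-15,10],[-1,-25,0],[-2,-30,0],[-2,-30,0],[-2,-35,0],[-2,-35,0],[-2,-35,0],[-2,-30,0],[-2,-15,0],[0,-7,0],[0,0,0],[0,0,0],[0,0,0]], spin=[0,0,0,0,0,2,3,3,3,3,3,3,3,3,3,0,0,0])

```text
time: 5.3
tool_pos: [0.5431, -0.1534, 0.3497]
tool_rot: [3.141, -0.0, -2.845]
contact_force: [-0.3, -0.4, -0.6]
opening: 0.012
grip_force: 25.0
```

```bash
python3 - <<'E'
from h import *
import pickle
for n in("scene","top"):
    c=read_camera(n); pickle.dump(c,open(n+"2.pkl","wb"))
    if n=="scene": a=c["img"][130:250,200:330]
    else: b=c["img"][150:250,230:350]
save("c2.png",np.hstack([cv2.resize(a,(400,370),interpolation=cv2.INTER_CUBIC),cv2.resize(b,(400,370),interpolation=cv2.INTER_CUBIC)]))
s=observe();print(s["tool_pos"],s["tool_rot"],s["contact_force"],s["opening"])
E
```

```text
[ 0.54318523 -0.15342638  0.34979673] [ 3.14135870e+00  2.18137773e-06 -2.84411109e+00] [-0.22886455  0.86401774 -0.28699015] 0.011601903535151066
```

View pics/c2.png

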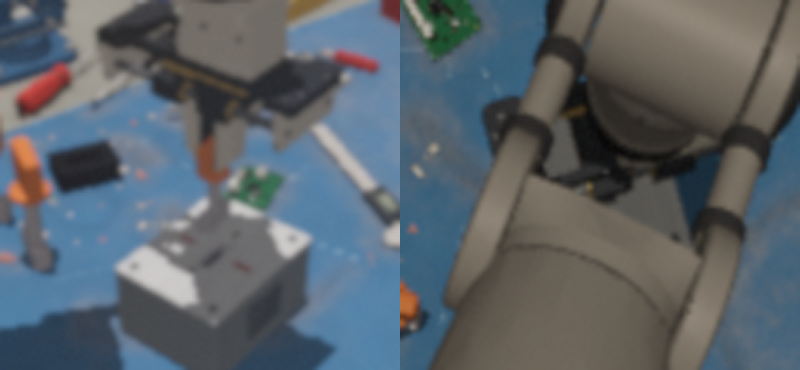

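The scene crop shows the fastener held upright just above the slot at about (210,255); the arm hides the slot in the top view. I'll go lower and then compare bar and slot directly.

Call:
arm_command(xyz=[[1,-1,-5],[1,0,-10],[0,0,-10],[0,0,-2],[0,0,0],[0,0,0],[0,0,0]], spin=[0,0,0,0,0,0,0])

```text
time: 6.1
tool_pos: [0.5452, -0.1552, 0.3231]
tool_rot: [-3.141, 0.001, -2.844]
contact_force: [1.5, 0.9, -1.0]
opening: 0.0118
grip_force: 25.0
```

```bash
python3 - <<'E'
from h import *
import pickle
c=read_camera("scene"); pickle.dump(c,open("scene3.pkl","wb"))
s=observe();p=s["tool_pos"];print(p,s["tool_rot"],s["contact_force"])
def proj(c,P):
    T=np.linalg.inv(c["world_from_camera"]);q=T[:3,:3]@np.array(P)+T[:3,3]
    return np.array([c["cx"]+c["fx"]*q[0]/-q[2],c["cy"]-c["fy"]*q[1]/-q[2]])
k=6;u0,v0=225,165
im=cv2.resize(c["img"][v0:v0+95,u0:u0+95],None,fx=k,fy=k,interpolation=cv2.INTER_CUBIC)
def rectp(x,y,a,w,h,z,col):
    R=np.array([[np.cos(a),-np.sin(a)],[np.sin(a),np.cos(a)]])
    q=[proj(c,[*(np.array([x,y])+R@np.array(d)),z]) for d in((w,h),(-w,h),(-w,-h),(w,-h))]
    cv2.polylines(im,[((np.array(q)-[u0,v0]+.5)*k).astype(int)],True,col,1)
a=np.deg2rad(16.9)
rectp(.545,-.1544,a,.07,.055,.075,(0,255,0)); rectp(.545,-.1544,a,.0195,.00725,.075,(0,255,0))
z=p[2]-.2418
rectp(p[0],p[1],a,.018,.006,z,(255,255,0));rectp(p[0],p[1],a,.018,.006,z+.018,(255,255,0))
save("c3.png",im)
E
```

```text
[ 0.54519639 -0.15517779  0.32312592] [-3.14118019e+00  6.09513365e-04 -2.84454027e+00] [ 0.19937985 -0.40748022 -1.2142381 ]
```

View pics/c3.png

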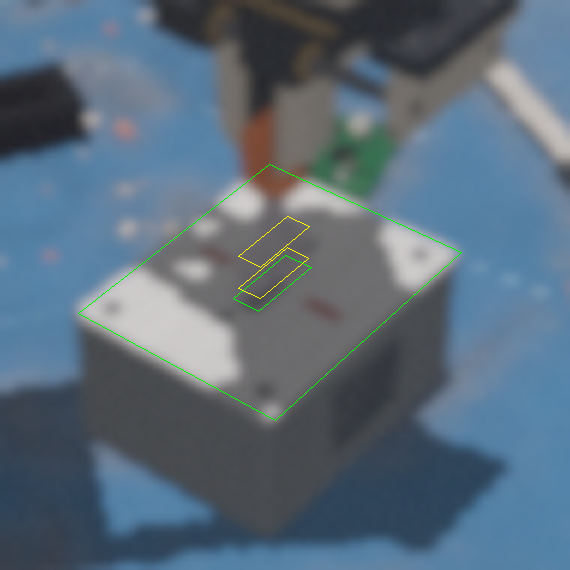

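The projected cover outline (green) fits the cover edges in this view too, so the slot estimate stands. The bar itself has little contrast at (275,240), so I check the disc numerically against the fastener pose assumed from the arm.

```bash
python3 - <<'E'
from h import *
import pickle
def proj(c,P):
    T=np.linalg.inv(c["world_from_camera"]);q=T[:3,:3]@np.array(P)+T[:3,3]
    return np.array([c["cx"]+c["fx"]*q[0]/-q[2],c["cy"]-c["fy"]*q[1]/-q[2]])
for f,p in(("scene2",[.54319,-.15343,.34980]),("scene3",[.5452,-.15518,.32313])):
    c=pickle.load(open(f+".pkl","rb"))
    hsv=cv2.cvtColor(c["img"],cv2.COLOR_RGB2HSV)
    m=cv2.inRange(hsv,(2,110,40),(20,255,255)); m[:,:255]=0;m[:,290:]=0;m[:170]=0;m[205:]=0
    z=p[2]-.2418
    t=np.linspace(0,6.3,60)
    q=np.array([proj(c,[p[0]+.014*np.cos(a),p[1]+.014*np.sin(a),z+h]) for a in t for h in(.053,.059)])
    print(f,"pred disc",q.min(0).round(1),q.max(0).round(1))
    for v in range(172,204):
        u=np.nonzero(m[v])[0]
        if len(u): print(v,u.min(),u.max()+1,end="; ")
    print()
    # scale: px per mm and image dir
    print((proj(c,[p[0]+.01,p[1],z+.056])-proj(c,[p[0],p[1],z+.056])).round(2),(proj(c,[p[0],p[1]+.01,z+.056])-proj(c,[p[0],p[1],z+.056])).round(2))
E
```

```text
scene2 pred disc [263.9 180.9] [274.9 189.2]
175 267 269; 176 266 269; 177 265 269; 178 265 269; 179 265 269; 180 265 269; 181 265 269; 182 265 269; 183 265 269; 184 265 269; 185 266 270; 186 266 273; 187 267 272; 188 269 271; 
[ 3.16 -1.32] [-2.27 -1.85]
scene3 pred disc [264.9 189.3] [275.7 197.6]
184 268 270; 185 267 270; 186 266 270; 187 266 270; 188 266 270; 189 266 270; 190 266 270; 191 267 270; 192 267 270; 193 267 270; 194 267 274; 195 268 273; 196 269 272; 
[ 3.11 -1.33] [-2.24 -1.88]
```

The disc matches within about half a pixel. Now I lower by feel.

Call:
arm_command(xyz=[[0,0.5,-2],[0,0,-2],[0,0,-1],[0,0,-1],[0,0,-1],[0,0,-1],[0,0,0],[0,0,0]], spin=[0,0,0,0,0,0,0,0])

```text
time: 6.95
tool_pos: [0.5451, -0.1545, 0.3145]
tool_rot: [3.141, -0.0, -2.844]
contact_force: [0.3, 1.5, -1.4]
opening: 0.0118
grip_force: 25.0
```

Call:
arm_command(xyz=[[0,0,-1],[0,0,-1],[0,0,-1],[0,0,-1],[0,0,-1],[0,0,0]], spin=[0,0,0,0,0,0])

```text
time: 7.55
tool_pos: [0.5451, -0.1545, 0.3095]
tool_rot: [3.141, -0.0, -2.844]
contact_force: [-0.5, 2.4, -2.2]
opening: 0.012
grip_force: 25.0
```

Call:
arm_command(xyz=[[0,0,-1],[0,0,-1],[0,0,-1],[0,0,-1],[0,0,-1],[0,0,0]], spin=[0,0,0,0,0,0])

```text
time: 8.15
tool_pos: [0.5451, -0.1546, 0.3045]
tool_rot: [3.141, -0.0, -2.844]
contact_force: [-0.6, 3.4, -0.6]
opening: 0.0118
grip_force: 25.0
```

Call:
arm_command(xyz=[[0,0,-1],[0,0,-1],[0,0,-1],[0,0,-1],[0,0,-1],[0,0,0]], spin=[0,0,0,0,0,0])

```text
time: 8.75
tool_pos: [0.5451, -0.1545, 0.2995]
tool_rot: [3.141, -0.0, -2.844]
contact_force: [-0.4, 3.0, -1.4]
opening: 0.0119
grip_force: 25.0
```

Call:
arm_command(xyz=[[0,0.3,-1],[0,0.3,-1],[0,0,-1],[0,0,-1],[0,0,0]], spin=[0,0,0,0,0])

```text
time: 9.25
tool_pos: [0.5452, -0.1543, 0.2956]
tool_rot: [-3.141, 0.0, -2.844]
contact_force: [-0.1, -0.2, -0.8]
opening: 0.0113
grip_force: 25.0
```

Call:
arm_command(xyz=[[0,0,-1],[0,0,-1],[0,0,-1],[0,0,0]], spin=[0,0,0,0])

```text
time: 9.65
tool_pos: [0.5451, -0.1541, 0.2926]
tool_rot: [3.142, -0.0, -2.844]
contact_force: [0.2, -0.1, -0.4]
opening: 0.0116
grip_force: 25.0
```

Call:
arm_command(xyz=[[0,0,-1],[0,0,-1],[0,0,-1],[0,0,0]], spin=[0,0,0,0])

```text
time: 10.05
tool_pos: [0.5452, -0.154, 0.2898]
tool_rot: [-3.141, 0.0, -2.844]
contact_force: [-1.1, 0.6, -0.1]
opening: 0.0118
grip_force: 25.0
```

Call:
arm_command(xyz=[[0,0,-1],[0,0,-1],[0,0,-1],[0,0,0]], spin=[0,0,0,0])

```text
time: 10.45
tool_pos: [0.5452, -0.154, 0.287]
tool_rot: [-3.141, 0.0, -2.844]
contact_force: [-1.0, 0.4, 4.2]
opening: 0.0117
grip_force: 25.0
```

Call:
arm_command(xyz=[[0,0,-1],[0,0,-1],[0,0,-1],[0,0,0]], spin=[0,0,0,0])

```text
time: 10.85
tool_pos: [0.5452, -0.154, 0.2844]
tool_rot: [-3.141, 0.001, -2.844]
contact_force: [-1.6, 0.3, 7.8]
opening: 0.0121
grip_force: 25.0
```

Call:
arm_command(xyz=[[0,0,-1],[0,0,-1],[0,0,-0.5],[0,0,0],[0,0,0]], spin=[0,0,0,0,0], squeeze=30)

```text
time: 11.35
tool_pos: [0.5452, -0.154, 0.2825]
tool_rot: [-3.141, 0.001, -2.844]
contact_force: [-1.9, 1.6, 12.4]
opening: 0.0121
grip_force: 30.0
```

```bash
python3 -c "
from h import *
s=observe();print(s['tool_pos'],s['contact_force'],s['torque'])"
```

```text
[ 0.54519711 -0.15398612  0.28246548] [-1.94766855  1.59970359 12.43142841] [ 0.31417169  0.66842011 -0.01475375]
```

Call:
arm_command(xyz=[[0,0,-0.5],[0,0,-0.5],[0,0,0],[0,0,0]], spin=[0,0,0,0])

```text
time: 11.75
tool_pos: [0.5452, -0.154, 0.2817]
tool_rot: [-3.141, 0.001, -2.844]
contact_force: [-3.0, 1.6, 13.4]
opening: 0.0117
grip_force: 30.0
```

Call:
arm_command(xyz=[[0,0,0],[0,0,0],[0,0,0],[0,0,0]], spin=[-2,-2,-2,0])

```text
time: 12.15
tool_pos: [0.5454, -0.1541, 0.2818]
tool_rot: [-3.14, 0.002, -2.95]
contact_force: [-2.1, 1.2, 12.2]
opening: 0.0119
grip_force: 30.0
```

```bash
python3 -c "
from h import *
s=observe();print(s['tool_pos'],s['contact_force'],s['torque'])"
```

```text
[ 0.54536398 -0.15413377  0.28179062] [-2.11746202  1.22849977 12.18233357] [0.17722304 0.65690897 0.08289976]
```

Call:
arm_command(xyz=[[0,0,0],[0,0,0],[0,0,0],[0,0,0],[0,0,0]], spin=[-3,-3,-3,-3,0])

```text
time: 12.65
tool_pos: [0.5456, -0.1542, 0.2819]
tool_rot: [-3.14, 0.003, 3.123]
contact_force: [-0.0, -0.3, 12.0]
opening: 0.0118
grip_force: 30.0
```

```bash
python3 -c "
from h import *
s=observe();print(s['tool_pos'],s['contact_force'],s['torque'],s['opening'])"
```

```text
[ 0.54558449 -0.15421889  0.28191166] [-0.01997139 -0.29861686 12.02863967] [0.06422661 0.35156674 0.0495736 ] 0.011776358700238316
```

Call:
arm_command(xyz=[[0,0,0],[0,0,0],[0,0,0],[0,0,0],[0,0,0],[0,0,0],[0,0,0],[0,0,0],[0,0,0]], spin=[-4,-4,-4,-4,-4,-4,-4,-4,0])

```text
time: 13.55
tool_pos: [0.5458, -0.1543, 0.282]
tool_rot: [3.141, 0.004, 2.564]
contact_force: [-0.2, 0.9, 12.7]
opening: 0.0118
grip_force: 30.0
```

```bash
python3 -c "
from h import *
s=observe();print(s['tool_pos'],s['contact_force'],s['torque'],s['opening'])"
```

```text
[ 0.54575664 -0.15432569  0.28204053] [-0.21345496  0.89148431 12.66647131] [-0.04732573  0.21484797  0.01443339] 0.011780868688623233
```

Call:
arm_command(xyz=[[0,0,0],[0,0,0],[0,0,0],[0,0,0],[0,0,0],[0,0,0],[0,0,0],[0,0,0],[0,0,0]], spin=[-4,-4,-4,-4,-4,-4,-4,-4,0])

```text
time: 14.45
tool_pos: [0.5457, -0.1544, 0.282]
tool_rot: [3.139, 0.003, 2.006]
contact_force: [-0.8, 0.2, 11.6]
opening: 0.0119
grip_force: 30.0
```

```bash
python3 -c "
from h import *
s=observe();print(s['tool_pos'],s['contact_force'],s['torque'],s['opening'])"
```

```text
[ 0.54574185 -0.15439178  0.28203604] [-0.76564814  0.18801915 11.57561543] [-0.11565054  0.24037768  0.02452062] 0.011923850735321196
```

Call:
arm_command(xyz=[[0,0,0],[0,0,0],[0,0,0],[0,0,0],[0,0,0]], spin=[-3,-3,-2,0,0])

```text
time: 14.95
tool_pos: [0.5456, -0.1544, 0.282]
tool_rot: [3.139, 0.003, 1.868]
contact_force: [-2.2, -0.4, 12.6]
opening: 0.0119
grip_force: 30.0
```

```bash
python3 -c "
from h import *
s=observe();print(s['tool_pos'],s['tool_rot'],s['contact_force'],s['torque'],s['opening'])"
```

```text
[ 0.54558384 -0.15438923  0.28199819] [3.13897644e+00 2.71314573e-03 1.86803483e+00] [-2.22321039 -0.36374471 12.61574065] [-0.10313202  0.45558053  0.05777316] 0.011944283394583272
```

Call:
arm_command(xyz=[[0,0,1],[0,0,1],[0,0,1],[0,0,0]], spin=[0,0,0,0])

```text
time: 15.35
tool_pos: [0.5455, -0.1544, 0.2844]
tool_rot: [3.139, 0.002, 1.868]
contact_force: [-1.5, -0.2, 8.8]
opening: 0.0114
grip_force: 30.0
```

Call:
arm_command(xyz=[[0,0,1],[0,0,1],[0,0,0.5],[0,0,0]], spin=[0,0,0,0])

```text
time: 15.75
tool_pos: [0.5455, -0.1543, 0.2863]
tool_rot: [3.14, 0.002, 1.868]
contact_force: [0.8, -2.2, 5.7]
opening: 0.0122
grip_force: 30.0
```

```bash
python3 -c "
from h import *
s=observe();print(s['tool_pos'],s['tool_rot'],s['contact_force'],s['torque'],s['opening'])"
```

```text
[ 0.54549915 -0.15434261  0.28630261] [3.13998257e+00 1.72798810e-03 1.86792004e+00] [ 0.82818926 -2.22581556  5.73536033] [-0.55736094 -0.11905292 -0.07775029] 0.01219245139358838
```

Call:
arm_command(xyz=[[0,0,0.5],[0,0,0.5],[0,0,0],[0,0,0]], spin=[0,0,0,0])

```text
time: 16.15
tool_pos: [0.5454, -0.1542, 0.2869]
tool_rot: [3.141, 0.001, 1.868]
contact_force: [1.7, -2.2, 4.9]
opening: 0.0116
grip_force: 30.0
```

```bash
python3 -c "
from h import *
s=observe();print(s['tool_pos'],s['tool_rot'],s['contact_force'],s['torque'],s['opening'])"
```

```text
[ 0.54536116 -0.15416575  0.2869389 ] [3.14064053e+00 8.71744694e-04 1.86795904e+00] [ 1.74758393 -2.18576532  4.88506278] [-0.66863099 -0.46150412 -0.02545278] 0.011617082899319271
```

Call:
arm_command(xyz=[[0,0,0.5],[0,0,0.5],[0,0,0],[0,0,0]], spin=[0,0,0,0])

```text
time: 16.55
tool_pos: [0.5451, -0.1539, 0.2876]
tool_rot: [-3.142, -0.0, 1.868]
contact_force: [2.0, -1.7, 3.5]
opening: 0.0118
grip_force: 30.0
```

Call:
arm_command(xyz=[[0,0,0],[0,0,0],[0,0,0],[0,0,0],[0,0,0],[0,0,0],[0,0,0],[0,0,0]], spin=[0,0,0,0,0,0,0,0], jaw=0)

```text
time: 17.35
tool_pos: [0.5451, -0.154, 0.2877]
tool_rot: [3.142, -0.0, 1.868]
contact_force: [0.3, 0.6, -0.9]
opening: 0.0461
grip_force: 0.0
```

Call:
arm_command(xyz=[[0,0,5],[0,0,10],[0,0,20],[0,0,30],[0,0,30],[-5,25,25],[-10,35,10],[-15,35,0],[-20,35,0],[-20,35,0],[-20,35,0],[-20,35,0],[-10,20,0],[0,0,0],[0,0,0]], spin=[0,0,0,0,0,0,0,0,0,0,0,0,0,0,0])

```text
time: 18.85
tool_pos: [0.4251, 0.1011, 0.4186]
tool_rot: [3.14, 0.001, 1.869]
contact_force: [0.0, 0.0, 0.3]
opening: 0.0459
grip_force: 0.0
```

```bash
python3 - <<'E'
from h import *
a=read_camera("scene");b=read_camera("top")
im=np.hstack([cv2.resize(a["img"][150:260,225:335],(400,400),interpolation=cv2.INTER_CUBIC),cv2.resize(b["img"][150:250,240:340],(400,400),interpolation=cv2.INTER_CUBIC)])
save("c4.png",im)
for n,c,r in(("scene",a,(250,300,170,225)),("top",b,(275,310,180,215))):
    hsv=cv2.cvtColor(c["img"],cv2.COLOR_RGB2HSV);m=cv2.inRange(hsv,(3,130,60),(20,255,255))
    vv,uu=np.nonzero(m[r[2]:r[3],r[0]:r[1]])
    P=np.array([pt(c,u+r[0],v+r[2]) for u,v in zip(uu,vv)])*1000
    if not len(P): continue
    zt=np.percentile(P[:,2],97);Q=P[P[:,2]>zt-6][:,:2].astype(np.float32)
    print(n,len(P),"top z",zt.round(1),cv2.minAreaRect(Q))
E
```

```text
scene 71 top z 135.8 ((541.49462890625, -157.58602905273438), (9.579102516174316, 26.61962127685547), 13.77744197845459)
top 103 top z 137.3 ((448.27545166015625, -91.8758773803711), (25.394174575805664, 256.0970764160156), 57.236324310302734)
```

View pics/c4.png

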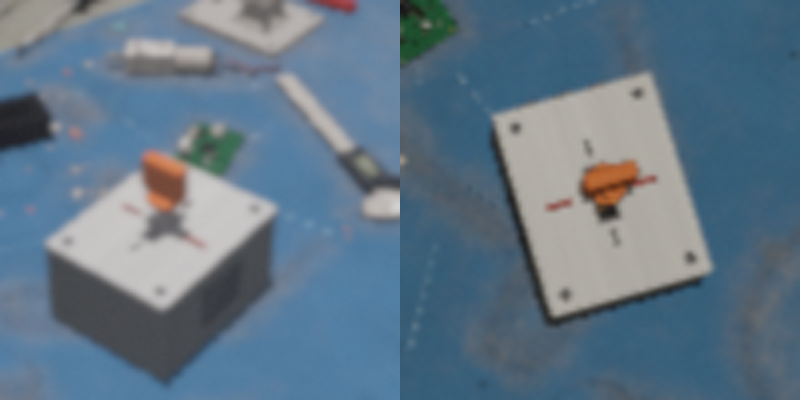

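The fastener stands in the slot with its wing at (610,180) along the red marks, and the arm is clear. I'll check the wing angle with the outliers dropped.

```bash
python3 - <<'E'
from h import *
for n,r in(("top",(275,310,180,215)),("scene",(250,300,170,225))):
    c=read_camera(n)
    hsv=cv2.cvtColor(c["img"],cv2.COLOR_RGB2HSV);m=cv2.inRange(hsv,(3,130,60),(20,255,255))
    vv,uu=np.nonzero(m[r[2]:r[3],r[0]:r[1]])
    P=np.array([pt(c,u+r[0],v+r[2]) for u,v in zip(uu,vv)])*1000
    P=P[(np.hypot(P[:,0]-545,P[:,1]+154)<30)]
    print(n,np.percentile(P[:,2],[10,50,70,90]).round(1))
    for zc in (115,124,128):
        Q=P[P[:,2]>zc][:,:2].astype(np.float32); print(zc,len(Q),cv2.minAreaRect(Q))
s=observe();print(s['time'],s['contact_force'])
E
```

```text
top [102.5 131.6 133.9 135.6]
115 70 ((545.2650756835938, -152.8730010986328), (12.632769584655762, 33.94828796386719), 16.410112380981445)
124 65 ((544.8363037109375, -153.1239776611328), (12.467679023742676, 33.06395721435547), 10.400317192077637)
128 62 ((545.044677734375, -153.05288696289062), (12.298861503601074, 33.29632568359375), 11.760431289672852)
scene [105.3 129.3 132.8 134.9]
115 45 ((543.1990356445312, -157.4765625), (10.463980674743652, 28.63644790649414), 11.452095031738281)
124 44 ((543.1990356445312, -157.4765625), (10.463980674743652, 28.63644790649414), 11.452095031738281)
128 36 ((543.1990356445312, -157.4765625), (10.463980674743652, 28.63644790649414), 11.452095031738281)
19.05 [-0.26974397 -0.07066029  0.72621418]
```

```bash
python3 -c "
from cell import *
print(hand_in())"
```

```text
the job is handed in; nothing more can be done
None
```

I put the fastener through the slot, pressed it to about 13 N, turned it 90° clockwise and let it spring up about 5 mm into the detent. The wing is in line with the red marks to within the play and camera accuracy. I let go, moved the arm clear and handed the job in at about 19 s.

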